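# Vent the filter tank

### The job

Lift the dust cover off the filter tank's lid and hang it by its bail across both prongs of the double hook on the stand, letting go of it there. Then take the lid's handle, pull the lid up free of its sticky seal and keep hold of it slightly open, level over the tank with a gap of two to three centimetres, to vent it: finish while holding it so, and never pull the lid right away from the tank. Leave everything else on the bench where it is.

Things in the scene. Friction and masses are not known exactly. Their poses are not given: they have to be found in the camera images.
- tank: Low round dark filter tank bolted to the bench: foot 200 mm across, body 176 mm across, rim 94 mm above the bench, mouth upwards. Origin: centre of its underside, z up. Four springy rubber seal lips inside the mouth grip the lid's plug. A small brass and black outlet sticks out on its +y side, 122 mm from its middle.
- lid: Loose aluminium lid, 192 mm across, 10 mm thick, 0.4 to 0.55 kg, shut on the tank's rim. Origin: centre of the disc's underside, so 94 mm above the bench when shut, over the tank's middle; its height over that is the gap. A plug reaches 16 mm below. Pulled straight up it sticks: the pull peaks at 13 to 16 N (weight included) within 3 mm, then drops fast; from 13 mm up it is clear of the seal and only its weight is left.
- lid_handle (a point): Middle of the lid's handle: a level round steel bar, 14 mm thick and 100 mm long along this frame's y, over the lid's middle, on two 12 mm posts 45 mm either side. 52 mm above the lid's origin (146 mm above the bench when shut), 35 mm clear under the bar. Hidden under the cover at the start.
- cover: Grey sheet-metal dust cover, a box open below, 100 mm (x) by 130 mm (y) by 65 mm tall, wall 3 mm, 0.2 to 0.33 kg; stands on the lid over its handle at the start: lift it straight up at least 60 mm. Origin: centre of its open underside. A rigid bail of 9 mm round bar rises from its short sides (y = +-65 mm) and crosses over along y, centreline 140 mm above the underside.
- cover_bail (a point): Middle of the bail's crossing bar, on its centreline, where to pinch it; the bar runs along this frame's y, 130 mm between the uprights' centrelines, 75 mm above the cover's top face.
- stand: Fixed steel stand with a double hook. Origin: on the bench below the hooks' seat. Two level 10 mm round prongs at y = +-34 mm run along its x from a cross bar and post at x = +90 mm to x = -32 mm, and end in tips turned up about 18 mm (at x = -42 mm); they point to -x, roughly to the robot. Space below them is open; a gripper fits down between them. Base plate 150 by 130 by 10 mm.
- stand_seat (a point): Where the bail should rest: midway between the prongs, at the height of their top sides (200 mm above the bench), 35 mm behind the upturned tips; axes as the stand's. Hung, the bail's bar lies along y across both prongs, its centreline 4.5 mm above this point.
- wrench: steel open-ended wrench, 170 mm long, lying flat along its own x; bystander. Origin on its underside.
- fitting: small brass fitting, 32 mm across, 38 mm tall, standing; bystander. Origin: centre of underside.
- oil: white oil bottle, 56 mm across, 140 mm tall; bystander. Origin: centre of underside.
- cup: open steel cup, rim 70 mm across, 60 mm tall; bystander. Origin: centre of underside.
- flange: flat aluminium ring, 80 mm across, 15 mm thick; bystander. Origin: centre of underside.
- regulator: grey pressure regulator block 45 mm square with black knob, 70 mm tall overall; bystander. Origin: centre of underside.
Not all that is in view belongs to the job. What is shaped like the lid but green is not meant.

How it is judged:
On the way, in this order (a step that is already met when the one before it is completed fails the run):
1. the cover hangs by its bail on both prongs, let go (x of cover_bail in the frame of stand_seat between -0.035 and 0.08 m and y of cover_bail in the frame of stand_seat between -0.03 and 0.03 m and z of cover_bail in the frame of stand_seat between -0.004 and 0.015 m and contact force between cover and stand above 0.5 N and contact force between cover and the arm below 0.1 N and contact force between cover and the fingers below 0.1 N and angle between cover's own z axis and vertical below 0.3 rad and linear speed of cover below 0.05 m/s), for 0.3 s.
2. the lid is broken free of its seal, held by the gripper (z of lid in the frame of tank above 0.109 m and contact force between the fingers and lid above 0.5 N), for 0.2 s.
At the end, for the whole second after the job is handed in: The cover hangs by its bail on the prongs between tips and post, within 30 mm of the seat sideways, tilted under 0.3 rad, not touched; the fingers hold the lid still, level within 0.2 rad, within 30 mm of the tank's middle, 15 to 45 mm above its rim and clear of the tank; bystanders in place (all of step 1 and z of lid in the frame of tank between 0.109 and 0.139 m and horizontal distance between lid and tank below 0.03 m and angle between lid's own z axis and vertical below 0.2 rad and linear speed of lid below 0.03 m/s and contact force between the fingers and lid above 1 N and contact force between lid and tank below 0.2 N); the arm keeps its last pose, push and grip.
It fails at once if the lid is pulled right away (over 70 mm above the rim) (z of lid in the frame of tank above 0.164 m).
It fails at once if the lid is lifted with the cover still on it (z of lid in the frame of tank above 0.1 m and contact force between cover and lid above 0.3 N).
It fails at once if a bystander on the bench is displaced by more than 40 mm (distance of any of wrench, fitting, oil, cup, flange, regulator from where it was at the start of the episode above 0.04 m).
It also fails if it takes over 64 s, if anything falls off the work surface, if the arm or the gripper's body presses on something with over 40 N, if the wrist force passes 120 N, or if a joint passes its speed limit or range.

### The arm

A 6-joint arm with a two-finger parallel gripper is mounted at the origin on the work surface. World frame = base frame: x ahead of the robot, y to its left, z up, the work surface at z = 0. Lengths are in m, angles in rad, forces in N, time in s.
With the tool pointing down it reaches from about 0.325 to 0.775 m from the base axis. Payload 5.5 kg.
Tool frame: the origin (TCP) lies between the finger pads; the fingertips stand 8 mm ahead of it and the grasp point (between the pads) lies 11 mm behind it (tcp_to_tips is the distance from the TCP to the fingertips, in m); z points along the fingers, y is the direction in which the jaws open and shut (so a half turn about z gives the same grasp; the last joint's range is limited). The gripper opens to 88 mm and grips with 3 to 60 N. Pads are 20 mm wide; open, the fingers measure 115 mm over their backs; the gripper's body (75 mm by 178 mm) begins 61 mm behind the grasp point.
Start: joints at [-1.375, 0.091, 1.231, -0, 1.82, -0.057], TCP at [0.15, -0.581, 0.231] pointing down, gripper open.
Joint ranges: [-2.87, 2.87], [-0.86, 2.18], [0.17, 2.46], [-1.51, 4.65], [0.06, 2.69], [-2.65, 2.65]. Speed limits (rad/s): [2.57, 2.57, 3.01, 3.14, 3.14, 3.14].

### API

Orientations are given as a unit quaternion [w, x, y, z].
In Python, from bench import * gives the robot as it stands. Calls block until the motion is done:
- move_to(position, orientation): joint-space move of the TCP to a pose.
- move_l(position, speed=0.15, orientation=None): straight line of the TCP; orientation=None keeps the orientation; speed is the mean speed in m/s.
- movej(angles): joint-space move.
- gripper_open() and close(): open the fingers fully, or close them until they stop; the grip force is fixed at half the most.
- hold(seconds).
- inverse_kinematics(position, orientation): joint angles nearest the present ones, or None.
- state(): the state.
- get_image(name): name is "side" or "top"; returns a dict with "frame" (420x560x3 uint8, blue, green, red), "depth" (420x560 float32, m along the optical axis (not along the pixel's ray), 0 where there is no reading), "camera_matrix" (3x3 intrinsics, pixels), "k1" (the pictures are not rectified: a ray, as slopes to the right and down, at radius r is drawn at 1 + k1 r^2 times it, then the intrinsics apply), "view" (4x4, takes a point from world to camera coordinates). Camera axes: x right, y up, looking along -z (the intrinsics and any distortion apply to the point x, -y, -z); pixel columns grow to the right and rows downward; lengths in m; the calibration is good to about 2 mm. A picture is of the moment at which its call begins.
A pose or a line that the arm cannot do raises IKError and nothing moves.
- job_done(): hands the job in, once; it reports no verdict.
The state is a dict: "time": time; "joint_pos": joint angles; "dq": joint speeds; "joint_torque": joint torques, N m; "ee_pos": TCP position; "ee_rot": TCP orientation; "ft_force": force on the tool from outside, world axes, zero at the start; "moment": the same for the moment, N m; "finger_gap": finger opening in m.
Only numpy, scipy, OpenCV 4.12 (cv2) and the standard library are available. Lean on these libraries where they do the work, as an engineer would, in place of code of your own. Each camera call takes 0.05 s, during which the arm holds its last target. There are 200 camera calls.

## Working session

There is one attempt and no reset: what is moved stays moved. The work goes in short steps, each a Python script; the robot and the scene stay as the last script left them, time stands still between calls to the robot, and variables do not carry over. Pictures are saved under pics/ and viewed, about 8 in all and at most 12, crops included, and the job is handed in when it is done.

```bash
mkdir -p pics; ls
cat > h.py <<'E'
import numpy as np, cv2
from bench import *
from scipy.spatial.transform import Rotation as R
def cloud(im):
    "world xyz per pixel from depth"
    K=np.array(im["camera_matrix"],float);k1=im["k1"];d=im["depth"];V=np.array(im["view"])
    v,u=np.mgrid[:d.shape[0],:d.shape[1]].astype(float)
    p=cv2.undistortPoints(np.stack([u.ravel(),v.ravel()],1)[:,None],K,np.array([k1,0,0,0.]))[:,0].reshape(*d.shape,2)
    c=np.stack([p[...,0]*d,-p[...,1]*d,-d,np.ones_like(d)],-1)
    w=(c@np.linalg.inv(V).T)[...,:3]; w[d<=0]=np.nan
    return w
def down(yaw):
    "tool z down, tool y (jaw axis) at angle yaw+90 => tool x at yaw"
    q=(R.from_euler('z',yaw)*R.from_euler('x',np.pi)).as_quat()
    return [q[3],q[0],q[1],q[2]]
E
python3 - <<'E'
from h import *
for n in("top","side"):
    im=get_image(n); cv2.imwrite(f"pics/{n}0.png",im["frame"]); np.save(n+"0.npy",cloud(im)); print(n,np.linalg.inv(im["view"])[:3,3],im["k1"],(im["depth"]>0).mean())
print(state())
E
```

```text
pics
top [0.3629118  0.01148457 1.64136474] 0.07434030381955878 0.9961947278911565
side [-0.01481854 -0.92838572  1.33902565] -0.06618585183404155 0.9899914965986395
{'time': 0.1, 'joint_pos': array([-1.37471576e+00,  9.17964142e-02,  1.23175553e+00,  1.55821839e-07,
        1.81980943e+00, -5.66913202e-02]), 'dq': array([-1.70293652e-03, -3.77270475e-04, -1.32999950e-03,  9.25855047e-05,
       -3.66092594e-05,  1.31705611e-03]), 'joint_torque': array([ 3.30748633e-03, -4.47855592e+01, -4.07571065e+01,  7.00633298e-02,
        2.84421147e-02, -1.06036819e-04]), 'ee_pos': array([ 0.15000724, -0.58068436,  0.22961787]), 'ee_rot': array([-8.82217618e-04,  9.92023532e-01,  1.26049712e-01, -6.15098616e-05]), 'ft_force': array([-0.52939363, -0.22472465, -0.42980926]), 'moment': array([ 0.03169853, -0.01179538, -0.0233911 ]), 'finger_gap': 0.08811478693204579}
```

View pics/top0.png

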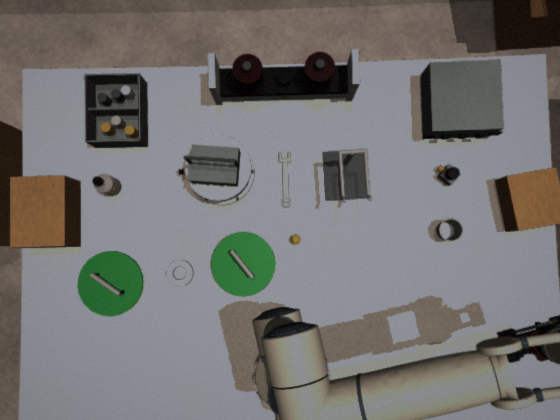

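View pics/side0.png

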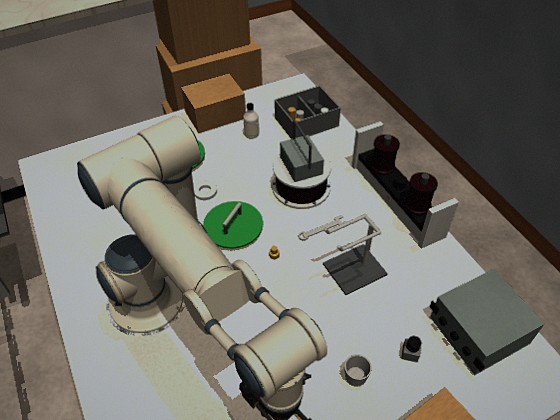

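Top picture: the tank with the aluminium lid is at about (219,170), with the grey cover and its bail at (213,165). The stand is at (346,175), with prongs pointing down the image (-x). The lid-shaped candidates are the green discs at (243,264) and (110,283), which are decoys, and the aluminium one under the cover, which fits the description. Next I measure and make one enlarged crop.

Run:
```python
from h import *
w=np.load("top0.npy"); s=np.load("side0.npy")
f=cv2.imread("pics/top0.png")
def pts(c,box,z0,z1):
    return c[(c[...,0]>box[0])&(c[...,0]<box[1])&(c[...,1]>box[2])&(c[...,1]<box[3])&(c[...,2]>z0)&(c[...,2]<z1)]
def rect(p): 
    (c,wh,a)=cv2.minAreaRect(p[:,:2].astype(np.float32)); return np.round(c,4),np.round(wh,4),round(a,1),len(p),np.round(np.median(p[:,2]),4)
print("px",w[165,213],w[175,346])
tc=w[170,219]; sc=w[175,346]
bx=lambda c,r:(c[0]-r,c[0]+r,c[1]-r,c[1]+r)
for n,c in(("top",w),("side",s)):
    print(n)
    print("lid",rect(pts(c,bx(tc,.14),.098,.112)))
    print("covertop",rect(pts(c,bx(tc,.14),.155,.18)))
    print("bail",rect(pts(c,bx(tc,.14),.225,.26)))
    print("prongs",rect(pts(c,bx(sc,.15),.18,.225)))
    p=pts(c,bx(sc,.15),.18,.225); print(np.round(p[::max(1,len(p)//25)],3).tolist())
    print("base",rect(pts(c,bx(sc,.15),.006,.02)))
    p=pts(c,bx(tc,.14),.09,.3); print(np.histogram(p[:,2],20))
a=cv2.resize(f[120:220,160:270],None,fx=4,fy=4,interpolation=2);b=cv2.resize(f[120:220,300:390],None,fx=4,fy=4,interpolation=2)
cv2.imwrite("pics/crop1.png",np.hstack([a,b])); print("corner tank",w[120,160])
```

```text
px [0.61106425 0.20100425 0.16385756] [ 0.59440741 -0.18358566  0.01425285]
top
lid (array([0.6154, 0.1955]), array([0.1872, 0.1922]), 88.6, 1475, np.float64(0.1052))
covertop (array([0.6135, 0.1978]), array([0.1329, 0.1031]), 84.0, 1572, np.float64(0.1701))
bail (array([0.6122, 0.1983]), array([0.1371, 0.0101]), 85.2, 187, np.float64(0.2482))
prongs (array([ 0.5671, -0.1824]), array([0.144, 0.078]), 2.5, 487, np.float64(0.2004))
[[0.639, -0.18, 0.195], [0.634, -0.203, 0.206], [0.632, -0.179, 0.203], [0.631, -0.153, 0.199], [0.629, -0.203, 0.201], [0.627, -0.177, 0.201], [0.625, -0.149, 0.203], [0.622, -0.144, 0.204], [0.618, -0.142, 0.195], [0.61, -0.22, 0.197], [0.602, -0.211, 0.197], [0.595, -0.143, 0.201], [0.591, -0.152, 0.193], [0.583, -0.218, 0.201], [0.575, -0.216, 0.196], [0.568, -0.213, 0.192], [0.561, -0.22, 0.198], [0.554, -0.15, 0.202], [0.548, -0.214, 0.199], [0.541, -0.15, 0.198], [0.533, -0.146, 0.204], [0.525, -0.215, 0.205], [0.52, -0.147, 0.195], [0.514, -0.154, 0.199], [0.506, -0.217, 0.209], [0.499, -0.146, 0.217]]
base (array([ 0.5939, -0.1835]), array([0.2987, 
[... 1301 characters left out ...]
], [0.577, -0.219, 0.197], [0.564, -0.224, 0.2], [0.552, -0.22, 0.194], [0.501, -0.222, 0.218], [0.516, -0.22, 0.202], [0.529, -0.226, 0.198]]
base (array([ 0.5945, -0.1838]), array([0.2985, 0.2919]), 89.8, 1645, np.float64(0.0099))
(array([ 50, 589, 235,  80,  69,  90,  73,  85,  89, 624, 190,  12,   9,
        13,  11,  11,  11,  12,  18,  83]), array([0.09034326, 0.09843457, 0.10652589, 0.1146172 , 0.12270851,
       0.13079983, 0.13889114, 0.14698246, 0.15507377, 0.16316509,
       0.1712564 , 0.17934772, 0.18743903, 0.19553035, 0.20362166,
       0.21171298, 0.21980429, 0.22789561, 0.23598692, 0.24407823,
       0.25216955]))
corner tank [ 7.82556120e-01  3.82339831e-01 -7.48747873e-04]
```

View pics/crop1.png

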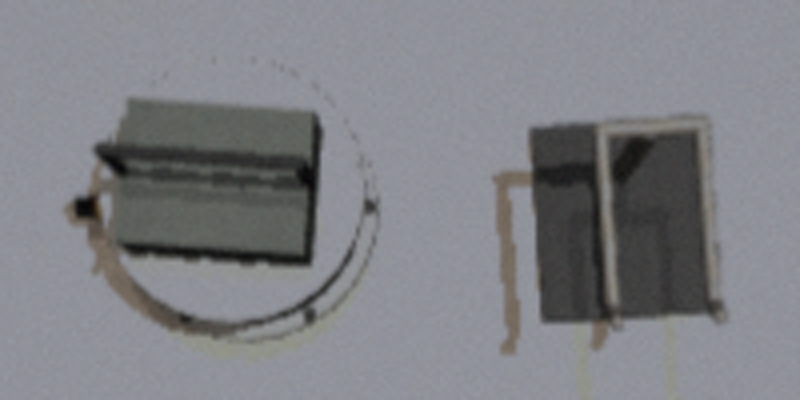

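Run:
```python
from h import *
C=np.array([.6133,.1972]); q=down(np.radians(85.2))
move_l([.15,-.581,.40],.3)
move_to([*C,.38],q)
move_l([*C,.233],.12)
print(state()["ee_pos"],state()["time"])
close(); print(state()["finger_gap"],state()["ft_force"])
move_l([*C,.263],.05); hold(.2); print(state()["ft_force"],state()["finger_gap"])
move_l([*C,.33],.1); hold(.2); s=state(); print(s["ft_force"],s["finger_gap"],s["ee_pos"],s["time"])
im=get_image("top");im2=get_image("side")
cv2.imwrite("pics/lift.png",np.hstack([cv2.resize(i["frame"],(400,300)) for i in(im,im2)]))
```

```text
[0.61361557 0.19725454 0.23418775] 5.3583
0.008139515283468355 [ 0.66572217 -0.16043245  0.22671919]
[-0.42538794 -0.22158799 -3.496505  ] 0.008266619131991882
[-0.7406223  -0.15401747 -1.42090939] 0.008475705502241379 [0.6131485  0.19715051 0.32896239] 8.525
```

View pics/lift.png

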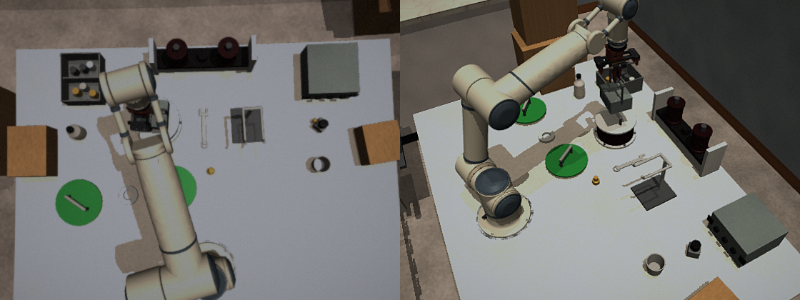

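The cover is in the gripper and off the lid, at (617,95) in the side half. I now carry it to the front of the stand and slide it in over the tips.

Run:
```python
from h import *
a=np.radians(2.5); d=np.array([np.cos(a),np.sin(a)]); S=np.array([.5433,-.1843]); q=down(np.radians(92.5))
P=S-.15*d
move_l([*P,.33],.15,q)
move_l([*P,.236],.12)
move_l([*(S+.012*d),.236],.08); hold(.4)
s=state(); print(s["ee_pos"],s["ft_force"],s["finger_gap"],s["time"])
im=get_image("side");im2=get_image("top")
cv2.imwrite("pics/pre.png",np.hstack([cv2.resize(im["frame"][170:320,270:420],(400,400),interpolation=2),cv2.resize(im2["frame"][120:230,290:400],(400,400),interpolation=2)]))
```

```text
[ 0.55530005 -0.18481098  0.23500972] [-3.08271361 -5.16403038 -4.67682085] 0.007897910796715781 15.2583
```

View pics/pre.png

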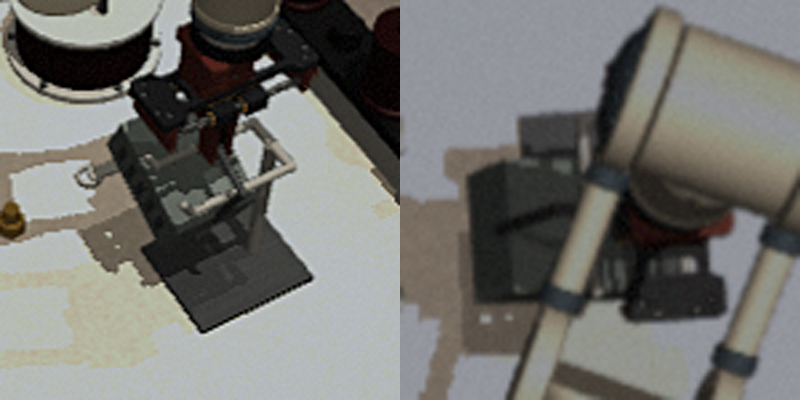

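The cover seems shifted or tilted toward +y. I'll measure it before lowering.

Run:
```python
from h import *
for n in("side","top"):
    im=get_image(n); w=cloud(im); f=im["frame"]
    m=(w[...,0]>.45)&(w[...,0]<.65)&(w[...,1]>-.32)&(w[...,1]<0)&(w[...,2]>.03)&(w[...,2]<.23)
    hsv=cv2.cvtColor(f,cv2.COLOR_BGR2HSV)
    x=np.where(m[...,None],f,255)
    r0,r1,c0,c1=(170,320,270,420) if n=="side" else (120,230,290,400)
    z=np.clip(np.nan_to_num(w[...,2])/.25*255,0,255).astype(np.uint8)
    zc=cv2.applyColorMap(z,cv2.COLORMAP_JET)
    cv2.imwrite(f"pics/z{n}.png",cv2.resize(np.hstack([f[r0:r1,c0:c1],zc[r0:r1,c0:c1]]),(800,400),interpolation=0))
    print(n)
    rows=range(215,262,6) if n=="side" else range(160,206,6)
    for r in rows: print(r,[(c,*np.round(w[r,c],3)) for c in (range(308,362,7) if n=="side" else range(306,350,7)) if w[r,c,2]>.03])
    np.save(n+"1.npy",w)
```

```text
side
215 [(322, np.float64(0.522), np.float64(-0.096), np.float64(0.203)), (329, np.float64(0.47), np.float64(-0.208), np.float64(0.344)), (336, np.float64(0.483), np.float64(-0.22), np.float64(0.35)), (343, np.float64(0.511), np.float64(-0.21), np.float64(0.325)), (350, np.float64(0.526), np.float64(-0.218), np.float64(0.326)), (357, np.float64(0.549), np.float64(-0.217), np.float64(0.312))]
221 [(315, np.float64(0.503), np.float64(-0.092), np.float64(0.183)), (322, np.float64(0.515), np.float64(-0.109), np.float64(0.193)), (329, np.float64(0.477), np.float64(-0.201), np.float64(0.311)), (336, np.float64(0.483), np.float64(-0.222), np.float64(0.33)), (343, np.float64(0.57), np.float64(-0.132), np.float64(0.189)), (350, np.float64(0.544), np.float64(-0.198), np.float64(0.272)), (357, np.float64(0.571), np.float64(-0.194), np.float64(0.253))]
227 [(315, np.float64(0.502), np.float64(-0.095), np.float64(0.159)), (322, np.float64(0.505), np.float64(-0.127), np.float64(0.192)), (329, np.float64(0.527), np.float64(-0.129), np.float64(0.183)), (336, np.float64(0.537), np.float64(-0.149), n
[... 4108 characters left out ...]
.513), np.float64(-0.09), np.float64(0.199)), (327, np.float64(0.513), np.float64(-0.109), np.float64(0.194)), (334, np.float64(0.475), np.float64(-0.093), np.float64(0.556)), (341, np.float64(0.475), np.float64(-0.107), np.float64(0.555)), (348, np.float64(0.514), np.float64(-0.168), np.float64(0.174))]
202 [(313, np.float64(0.501), np.float64(-0.073), np.float64(0.162)), (320, np.float64(0.501), np.float64(-0.092), np.float64(0.158)), (327, np.float64(0.501), np.float64(-0.112), np.float64(0.156)), (334, np.float64(0.463), np.float64(-0.092), np.float64(0.558)), (341, np.float64(0.502), np.float64(-0.153), np.float64(0.127)), (348, np.float64(0.502), np.float64(-0.174), np.float64(0.119))]
```

View pics/zside.png

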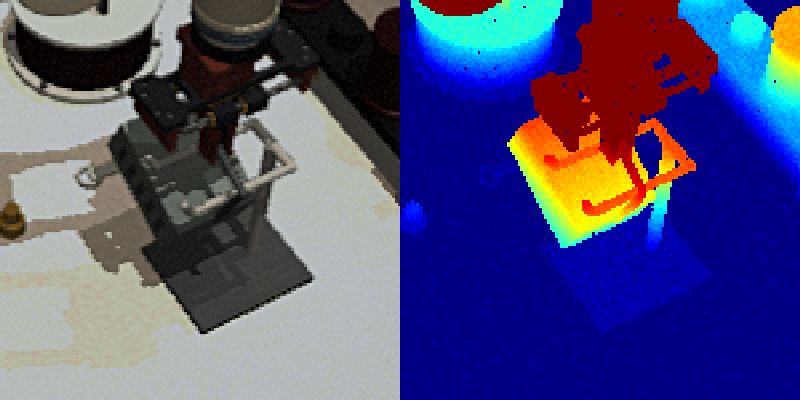

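The cover has pivoted about 25° in the pinch, with its -y side low. The bail centre is still over the seat. Lowering slowly lets the prongs level it, starting at the -y prong, while I watch the forces.

Run:
```python
from h import *
p=state()["ee_pos"]; x,y=.5553,-.1838
for z in(.229,.222,.215,.209,.204,.200,.197):
    move_l([x,y,z],.03); s=state(); print(z,np.round(s["ee_pos"],4),np.round(s["ft_force"],1),round(s["time"],1))
    if np.linalg.norm(s["ft_force"])>28: print("stop");break
w=cloud(get_image("side"))
for r in range(215,270,6): print(r,[(c,*map(float,np.round(w[r,c],3))) for c in range(308,362,7) if .03<w[r,c,2]<.24])
```

```text
0.229 [ 0.5556 -0.1832  0.2287] [-0.9 -0.1 -2.9] 15.8
0.222 [ 0.5552 -0.1837  0.2216] [ 0.4 -0.  -1.5] 16.2
0.215 [ 0.5552 -0.1837  0.2146] [ 0.9  1.3 -2.3] 16.6
0.209 [ 0.5555 -0.1841  0.2093] [ 1.  -1.9 -0.7] 17.0
0.204 [ 0.5554 -0.1838  0.204 ] [ 2.  -0.1  2.1] 17.3
0.2 [ 0.5554 -0.1836  0.2   ] [1.3 1.  2.7] 17.6
0.197 [ 0.5553 -0.1836  0.1971] [0.3 1.8 3.1] 17.8
215 [(336, 0.548, -0.127, 0.221)]
221 []
227 []
233 [(322, 0.519, -0.108, 0.138), (329, 0.51, -0.157, 0.196), (336, 0.554, -0.128, 0.139), (343, 0.544, -0.175, 0.197), (350, 0.551, -0.196, 0.216)]
239 [(322, 0.507, -0.129, 0.139), (329, 0.528, -0.133, 0.132), (336, 0.547, -0.141, 0.13), (343, 0.562, -0.154, 0.136), (350, 0.58, -0.162, 0.135), (357, 0.562, -0.216, 0.206)]
245 [(322, 0.505, -0.134, 0.119), (329, 0.517, -0.153, 0.134), (336, 0.536, -0.159, 0.13), (343, 0.552, -0.171, 0.135), (350, 0.538, -0.221, 0.199), (357, 0.587, -0.189, 0.134)]
251 [(322, 0.505, -0.137, 0.093), (329, 0.507, -0.169, 0.131), (336, 0.526, -0.177, 0.129), (343, 0.542, -0.188, 0.132), (350, 0.562, -0.195, 0.128), (357, 0.578, -0.205, 0.129)]
257 [(329, 0.508, -0.171, 0.104), (336, 0.515, -0.195, 0.129), (343, 0.533, -0.203, 0.127), (350, 0.55, -0.213, 0.129), (357, 0.556, -0.236, 0.152)]
263 [(329, 0.509, -0.173, 0.077), (336, 0.511, -0.204, 0.114), (343, 0.523, -0.22, 0.126), (350, 0.539, -0.231, 0.129), (357, 0.556, -0.24, 0.13)]
269 [(336, 0.51, -0.21, 0.093), (343, 0.516, -0.233, 0.118), (350, 0.538, -0.237, 0.109), (357, 0.567, -0.231, 0.083)]
```

Lowering levelled it to about 5°. Release, back off upwards, then check the hang and find the lid handle.

Run:
```python
from h import *
move_l([.5553,-.1838,.195],.03); s=state(); print(np.round(s["ft_force"],1))
gripper_open(); hold(.2)
move_l([.5553,-.1838,.36],.12)
move_l([.45,-.05,.36],.2)
s=state(); print(s["ee_pos"],s["time"],s["ft_force"])
ims=[]
for n in("side","top"):
    im=get_image(n); w=cloud(im); ims.append(im["frame"]); np.save(n+"2.npy",w)
    def pts(x0,x1,y0,y1,z0,z1): return w[(w[...,0]>x0)&(w[...,0]<x1)&(w[...,1]>y0)&(w[...,1]<y1)&(w[...,2]>z0)&(w[...,2]<z1)]
    def rect(p): return [np.round(v,4) for v in cv2.minAreaRect(p[:,:2].astype(np.float32))]+[len(p),np.median(p[:,2])]
    for nm,b in dict(handle=(.5,.72,.08,.31,.128,.17),lid=(.48,.75,.06,.33,.094,.115),covertop=(.47,.63,-.27,-.1,.11,.15)).items():
        p=pts(*b)
        if len(p)>5: print(n,nm,rect(p))
        if nm=="covertop":
            A=np.c_[p[:,:2],np.ones(len(p))]; print("plane",np.linalg.lstsq(A,p[:,2],rcond=None)[0])
a=cv2.resize(ims[0][120:320,230:430],(400,400),interpolation=2);b=cv2.resize(ims[1][110:240,160:390],(400,226),interpolation=2)
cv2.imwrite("pics/hung.png",np.hstack([a,np.vstack([b,np.zeros((174,400,3),np.uint8)])]))
```

```text
[0.1 3.3 5.2]
[ 0.45036104 -0.05048668  0.3595762 ] 22.1083 [-0.80906177 -0.78000752 -0.57923122]
side handle [array([0.6158, 0.2053]), array([0.0163, 0.0761]), np.float64(1.1153), 53, np.float64(0.1498138974186951)]
side lid [array([0.625 , 0.1885]), array([0.195, 0.165]), np.float64(58.9706), 1349, np.float64(0.10395048211098579)]
side covertop [array([ 0.5666, -0.1789]), array([0.125 , 0.1359]), np.float64(3.3528), 1298, np.float64(0.1287908697856487)]
plane [0.0194604  0.01836012 0.12049928]
top handle [array([0.6134, 0.1956]), array([0.0147, 0.1008]), np.float64(1.6536), 184, np.float64(0.15225418814734037)]
top lid [array([0.6145, 0.1963]), array([0.1917, 0.1876]), np.float64(42.8581), 3252, np.float64(0.10503594803414196)]
top covertop [array([ 0.5768, -0.1903]), array([0.1613, 0.0993]), np.float64(55.9668), 719, np.float64(0.130322880437167)]
plane [ 0.01369209 -0.00833078  0.12080837]
```

View pics/hung.png

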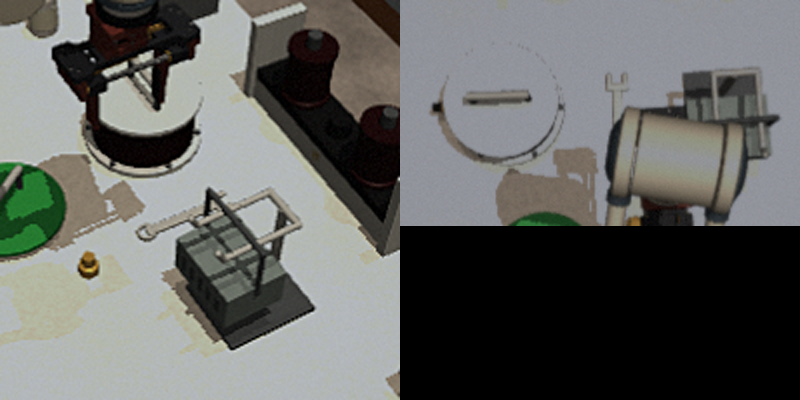

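The cover hangs level across both prongs (left half, bail from (208,192) to (258,285)) with nothing touching it. The aluminium lid's handle is clear at (497,97) in the right half. Now grasp it.

Run:
```python
from h import *
C=[.6138,.1958]; q=down(np.radians(91.6))
move_to([*C,.27],q); move_l([*C,.1355],.1)
print(state()["ee_pos"],state()["time"]); close(); hold(.2); s=state(); print(s["finger_gap"],s["ft_force"]); p=s["ee_pos"]
for dz in(.002,.004,.007,.011,.015,.02,.025):
    move_l([*C,.1355+dz],.015); s=state(); print(dz,np.round(s["ee_pos"],4),np.round(s["ft_force"],1),round(s["finger_gap"],4))
hold(.5); s=state(); print(s["time"],s["ft_force"],s["ee_pos"])
ims=[]
for n in("side","top"):
    im=get_image(n); w=cloud(im); ims.append(im["frame"])
    m=(w[...,0]>.5)&(w[...,0]<.73)&(w[...,1]>.08)&(w[...,1]<.31)&(w[...,2]>.115)&(w[...,2]<.15)&(im["frame"].min(-1)>110)
    p=w[m]; print(n,len(p),np.median(p,0),p[:,:2].min(0),p[:,:2].max(0),"plane",np.linalg.lstsq(np.c_[p[:,:2]-[.614,.196],np.ones(len(p))],p[:,2],rcond=None)[0])
cv2.imwrite("pics/vent.png",np.hstack([cv2.resize(ims[0][110:310,220:420],(500,500),interpolation=2),cv2.resize(ims[1][110:240,160:290],(300,500),interpolation=2)]))
```

```text
[0.61419643 0.19590964 0.1365194 ] 24.8833
0.013171442909148482 [ 3.7805875   0.09702581 -0.49372285]
0.002 [0.6133 0.1957 0.1359] [ 3.5  0.5 -9.2] 0.0133
0.004 [0.6128 0.1957 0.1381] [  0.8   0.7 -11.4] 0.0134
0.007 [0.6146 0.196  0.1454] [-1.  -0.3  0.4] 0.0133
0.011 [0.6138 0.1958 0.1462] [ 0.9  0.5 -4. ] 0.0133
0.015 [0.6138 0.1958 0.1506] [-0.6 -0.1 -5.6] 0.0132
0.02 [0.6139 0.1958 0.1557] [-0.  -0.7 -5.8] 0.013
0.025 [0.6139 0.1958 0.1607] [ 0.2 -0.8 -4.7] 0.0135
29.4417 [-1.20933337 -0.44644271 -4.1574355 ] [0.61377117 0.19579518 0.1604607 ]
side 1014 [0.60995554 0.15717816 0.1290827 ] [0.5194944  0.09789284] [0.71337017 0.28630255] plane [ 0.00329279 -0.00636274  0.12881178]
top 889 [0.6111837  0.13695996 0.13009823] [0.51954807 0.10053762] [0.69884593 0.27426028] plane [1.02744989e-04 2.98117389e-03 1.30247264e-01]
```

View pics/vent.png

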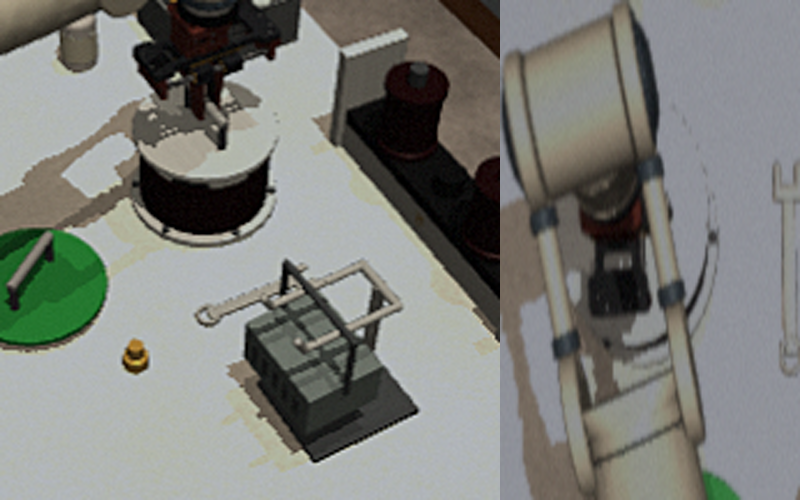

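The lid is level in the gripper, with its top at 0.129–0.130 m, so the gap is about 25 mm. Only its weight is left on the wrist, and the cover still hangs untouched. Handing in.

```bash
python3 -c "
from h import *
hold(.3); s=state(); print(s['time'],s['ft_force'],s['finger_gap'],abs(s['dq']).max()); print(job_done())"
```

```text
29.8417 [-0.11672938 -0.16625433 -4.17081875] 0.012976395322167536 0.0017767335664055689
the job is handed in; nothing more can be done
None
```

The job is handed in at about 30 s of robot time: the cover hangs by its bail on the double hook, and the gripper holds the lid slightly open over the tank.

- **Cover:** it hangs across both prongs, let go and level (the fit to its top face slopes about 0.02 rad). The last picture shows it still hanging with nothing touching it.
- **Lid:** the pull read 11 N where I sampled it during break-free, below the stated 13–16 N peak because I only read it between steps. The arm sprang up a few millimetres as the seal let go, with no harm seen. At hand-in the gap was about 25 mm, the tilt under 0.01 rad and the lid still. The wrist carried about 4–5 N, which is just the lid's weight.
- **What went wrong:** on the way to the stand the cover pivoted about 25° in the pinch. For a moment about 5 N of side force showed, probably from an upright touching a prong. Lowering it slowly onto the prongs levelled it before I let go.
- **Bystanders:** those in view had not visibly moved in the last pictures. I did not measure their positions.

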